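# Level the counter display shelf

## Robot

A 7-joint arm with a two-finger parallel gripper is mounted at the origin on the work surface. World frame = base frame: x ahead of the robot, y to its left, z up, the work surface at z = 0. Lengths are in m, angles in rad, forces in N, time in s.
With the tool pointing down it reaches from about 0.425 to 0.875 m from the base axis. Payload 4.7 kg.
Tool frame: the origin (TCP) lies at the very end of the fingers, on their centre line; the grasp point (between the pads) lies 19 mm behind it; z points along the fingers, y is the line along which they close (so a half turn about z gives the same grasp; the last joint's range is limited). The gripper opens to 87 mm and grips with 3 to 60 N. Pads are 19 mm wide; open, the fingers measure 117 mm over their backs; the gripper's body (75 mm by 190 mm) begins 51 mm behind the grasp point.
Start: joints at [1.364, 0.321, -0.07, 1.45, 0.023, 1.371, -0.057], TCP at [0.142, -0.634, 0.223] pointing down, gripper open.
Joint ranges: [-2.86, 2.86], [-0.3, 2.09], [-1.38, 1.24], [0.06, 2.45], [-1.56, 4.7], [0.09, 2.05], [-2.69, 2.69]. Speed limits (rad/s): [2.57, 2.57, 3.14, 3.14, 3.14, 3.14, 3.14].

## Interface

Orientations are given as a rotation vector (axis times angle).
In Python, from bench import ctrl gives the robot as it stands.
- The arm moves only by the tool jog_arm, never from a script. Its argument "commands" is a list of rows, each a list of 7 numbers: the opening, from 0 (shut) to 1 (fully open), then the shift along the world's x, y, z scaled (see below), then the turn, a rotation vector about the world's x, y, z scaled (see below). A call has exactly 5 rows; each row is the pose to reach, as a shift and turn from the pose commanded when the call began; what a row does not reach only later rows make up. The controller multiplies each number of a shift by 0.5 m and each number of a turn by 30 degrees. A row lasts 1/12 s, in which the tool goes at most 41.7 mm and 7.16 degrees, less where a joint would pass 70% of its speed; a pose out of reach is approached as far as the arm can. A call with a number of a shift or a turn outside -1 to 1 is refused whole. A call with a gripper value outside its range is refused whole. The fingers move at their own pace and stop on an object; "grip_force" is the grip in N (left out, the last holds). Time passes only in rows, so rows that repeat a pose let the fingers close, or fill a call up. It gives the time, the measured TCP pose, the force, the opening and the grip force at its end, in the units of the state.
- ctrl.get_state(): the state, without advancing time (a new reading comes with each control period).
- ctrl.get_image(name): name is "scene" or "top"; returns a dict with "frame" (420x560x3 uint8, red, green, blue), "vfov" (degrees; the focal length in pixels is half the picture's height over the tangent of half this angle, whatever the lens; pixels are square), "cx", "cy" (the principal point, pixels), "camera_from_world" (4x4, takes a point from world to camera coordinates). Camera axes: x right, y down, z forward; pixel columns grow to the right and rows downward; lengths in m; the calibration is good to about 2 mm. A picture is of the moment at which its call begins. There is no depth.
- ctrl.close_job(): hands the job in; it is judged then, once.
The state is a dict: "time": time; "joint_positions": joint angles; "qd": joint speeds; "joint_torque": joint torques, N m; "position": TCP position; "tool_rot": TCP orientation; "ft_force": force on the tool from outside, world axes, zero at the start; "torque": the same for the moment, N m; "grip_width": opening from 0.0 (shut) to 1.0 (fully open); "grip_force": force on a finger pad.
Only numpy, scipy, OpenCV 4.12 (cv2) and the standard library are available. Lean on these libraries where they do the work, as an engineer would, in place of code of your own. Each camera call takes 0.05 s, during which the arm holds its last target. There are 200 camera calls.

## Task

Lay the spirit level lengthways on the middle of the little wooden display shelf and let go of it, then turn the black knob of the shelf's screw foot until the bubble rests midway between the two lines. Then press straight down on the level with about a kilogram's weight to prove that the shelf stays level under load, and finish like that, still pressing, with the bubble between the lines. Leave the other things on the counter where they are.

Things in the scene. Friction and masses are not known exactly. Their poses are not given: they have to be found in the camera images.
- level: pocket spirit level, plain aluminium with black end caps: a rigid bar 150 mm long (its x), 20 mm wide (y), 36 mm tall (z), about 0.25 kg, standing on its long narrow underside on the counter to the robot's right, in one of three places shared with the stapler and the tin. Origin: centre of its underside. Grip it by its flat sides, 20 mm apart. It can be laid either way round.
- vial (a point): middle of the level's top face, 36 mm above its underside, axes as the level's. The vial lies here: 46 mm long along x, yellow-green, flush with the top, with two black lines 20 mm apart.
- bubble (a joint): where the bubble's centre stands in the vial, in m along the level's own x axis: 0 is midway between the lines, limits +-0.014. The bubble is 14 mm long, so it is between the lines within 3 mm of 0. It drifts to the higher end, 0.5 mm for each milliradian of the level's slope, and takes about 1.5 s to settle.
- board: the shelf: a wooden board 220 mm long (its x), 170 mm wide (y), 16 mm thick. Origin: centre of its top face, 85 mm above the counter when level. The screw foot is at its +x end; two fixed legs are under its -x end, so it tips only lengthways (10 to 30 milliradians at the start). A wire stop 18 mm tall runs along its -y edge, 80 mm from the middle. It does not shift on the counter.
- knob (a point): centre of the screw foot's black fluted knob, a drum 40 mm across and 24 mm tall, 127 mm above the counter, beyond the shelf's +x end, 145 mm from its middle; grip it at any angle. Clockwise seen from above raises the +x end of the shelf, each radian changing its slope by 5.8 milliradians (bubble 2.9 mm); it turns with light friction (0.06 N m) and stays where it is left.
- foot: the turning part of the screw foot as a whole: rubber pad 44 mm across, 16 mm spindle with 8 mm of lift a turn, knob on top (115 to 139 mm above the counter). Origin: centre of the pad's underside, on the vertical screw axis; its x axis turns with the knob. The spindle passes through a brass nut, 30 mm across, whose top is 93 mm above the counter. It can turn over 3 rad past level.
- stapler: black office stapler, 138 x 34 x 55 mm; a bystander, to be left alone. Origin: centre of its underside.
- pencil_tin: flat steel pencil tin, 145 x 60 x 22 mm; a bystander, to be left alone. Origin: centre of its underside.
- tape_roll: roll of tape lying flat, 68 mm outside, 24 mm tall; a bystander, to be left alone. Origin: centre of its underside.
- glue_stick: upright glue stick, 29 mm across, 94 mm tall; a bystander, to be left alone. Origin: centre of its underside.
- pencil_cup: dark steel cup of pencils, 76 mm across, about 190 mm tall over the pencils; a bystander, to be left alone. Origin: centre of its underside.
- calculator: flat calculator, 150 x 80 x 16 mm; a bystander, to be left alone. Origin: centre of its underside.
- eraser: white eraser in a paper sleeve, 55 x 22 x 13 mm; a bystander, to be left alone. Origin: centre of its underside.
- notebooks: stack of four notebooks, 155 x 220 mm, 40 mm tall; a bystander, to be left alone. Origin: centre of its underside.
Things that resemble listed ones, but are neither listed nor needed, are in the scene too. Of the things that look like the level, the largest one is meant.

How it is judged:
By the outcome, as a careful person would: the job done as asked, in the order asked, and still so for the second after the job is handed in, while the arm keeps its last pose, push and grip.
It also fails if it takes over 72 s, if anything falls off the work surface, if the arm or the gripper's body presses on something with over 40 N, if the wrist force passes 120 N, or if a joint passes its speed limit or range.

## Working session

There is one attempt and no reset: what is moved stays moved. The work goes in short steps, Python scripts to look and compute and a tool call to move; the robot and the scene stay as the last step left them, time stands still between calls to the robot, and variables do not carry over. Pictures are saved under pics/ and viewed, at most 10 in all, crops included, and the job is handed in when it is done.

Besides the shell and the picture viewer there is one more tool, called after "Call:" as name([rows], argument=value, ...), one row to a line, values as JSON. jog_arm: Moves the arm, as the interface text tells. Shifts and turns lie within -1 to 1; 1 stands for 0.5 m of shift or 30 degrees of turn. Its arguments: {"type":"object","properties":{"commands":{"type":"array","items":{"type":"array","items":{"type":"number","minimum":-1,"maximum":1}}},"grip_force":{"type":"number"}},"required":["commands"]}

```bash
mkdir -p pics; cat > h.py <<'E'
import numpy as np, cv2
from bench import ctrl
def grab(n,fn=None):
    d=ctrl.get_image(n); im=cv2.cvtColor(d["frame"],cv2.COLOR_RGB2BGR)
    if fn: cv2.imwrite(f"pics/{fn}.png",im)
    return d,im
def ray(d,u,v):
    f=d["frame"].shape[0]/2/np.tan(np.radians(d["vfov"])/2)
    T=np.array(d["camera_from_world"]); R,t=T[:3,:3],T[:3,3]
    return -R.T@t, R.T@np.array([(u-d["cx"])/f,(v-d["cy"])/f,1.])
def onz(d,u,v,z):
    o,r=ray(d,u,v); return o+r*(z-o[2])/r[2]
def proj(d,p):
    f=d["frame"].shape[0]/2/np.tan(np.radians(d["vfov"])/2)
    T=np.array(d["camera_from_world"]); c=T[:3,:3]@np.array(p)+T[:3,3]
    return np.array([d["cx"]+f*c[0]/c[2], d["cy"]+f*c[1]/c[2]])
E
python3 - <<'E'
from h import *
for n in("scene","top"):
    d,im=grab(n,n+"0"); print(n,d["vfov"],d["cx"],d["cy"],[k for k in d],ray(d,280,210)[0].round(3))
print(ctrl.get_state())
E
```

```text
scene 54.51771295157559 287.99835076360404 198.38904582247895 ['frame', 'vfov', 'cx', 'cy', 'camera_from_world'] [ 1.124 -0.11   0.873]
top 55.131811803399486 277.7637911017531 210.44944779080478 ['frame', 'vfov', 'cx', 'cy', 'camera_from_world'] [ 0.268 -0.003  1.249]
{'time': 0.1, 'joint_positions': array([ 1.36408069,  0.3217561 , -0.07007703,  1.45153819,  0.02263215,
        1.37079056, -0.05688234]), 'qd': array([-0.00140987, -0.00313725,  0.00021497, -0.00365841, -0.00102009,
       -0.00268493,  0.00038694]), 'joint_torque': array([-1.88390995e-04, -4.92569160e+01, -4.05783020e-01, -3.13399172e+01,
       -6.42319769e-02,  3.94957792e-02,  7.18140700e-05]), 'position': array([ 0.14219726, -0.63375801,  0.22157357]), 'tool_rot': array([-3.12078987e+00, -3.46036471e-01,  4.90596802e-04]), 'ft_force': array([0.10917313, 0.11248058, 0.82035149]), 'torque': array([-0.0210658 , -0.04256706,  0.02718546]), 'grip_force': 0.0, 'grip_width': 1.0025210403085076}
```

View pics/scene0.png

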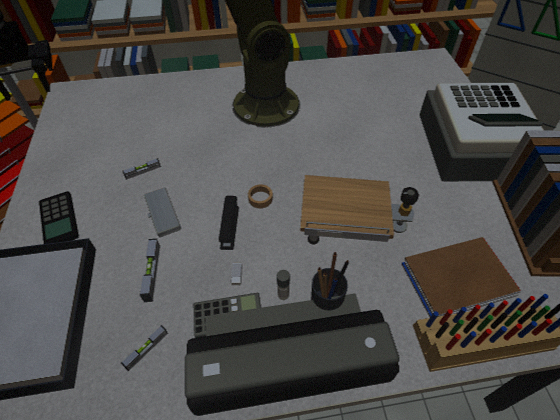

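View pics/top0.png

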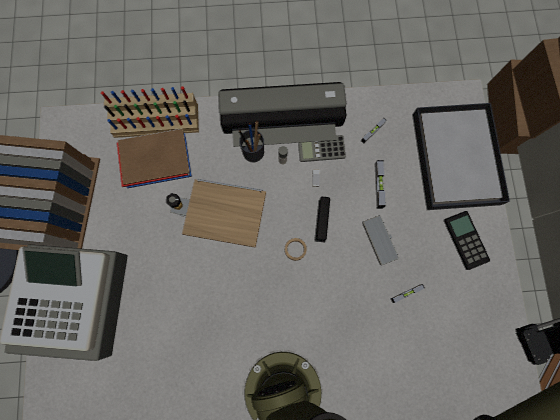

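The scene view shows the candidates that look like the level: at about (150,270), the largest, and smaller ones at (140,168) and (145,347). In the top view the large one is at (380,184). The board is at (224,212) in the top view, with the knob at (174,201).

```bash
python3 - <<'E'
from h import *
ims={}
rows=[]
for n in("top","scene"):
    d,im=grab(n); ims[n]=im
    f=lambda p:p.round(4)
    hsv=cv2.cvtColor(im,cv2.COLOR_BGR2HSV)
    m=cv2.inRange(hsv,(25,90,60),(45,255,255))
    x0,y0,x1,y1=(360,150,400,215) if n=="top" else (130,230,170,310)
    v=np.argwhere(m[y0:y1,x0:x1])[:,::-1]+[x0,y0]
    print(n,"vial px",v.mean(0),len(v),"->",f(onz(d,*v.mean(0),.036)))
    # dark caps
    g=cv2.cvtColor(im,cv2.COLOR_BGR2GRAY)
    k=((g[y0:y1,x0:x1]<45)*255).astype(np.uint8)
    N,l,s,c=cv2.connectedComponentsWithStats(k)
    for i in range(1,N):
        if s[i,4]>8: print(" dark",s[i],f(onz(d,*(c[i]+[x0,y0]),.036)))
    w=cv2.inRange(hsv,(8,60,60),(22,255,255))
    x0,y0,x1,y1=(175,170,275,255) if n=="top" else (295,170,396,245)
    q=np.zeros_like(w);q[y0:y1,x0:x1]=w[y0:y1,x0:x1]
    C=max(cv2.findContours(q,cv2.RETR_EXTERNAL,cv2.CHAIN_APPROX_NONE)[0],key=cv2.contourArea)
    P=np.array([onz(d,*p,.085)[:2] for p in C[:,0].astype(float)],np.float32)
    r=cv2.minAreaRect(P); print(" board",r)
    # knob
    x0,y0,x1,y1=(160,185,190,215) if n=="top" else (395,180,425,225)
    k=((g[y0:y1,x0:x1]<50)*255).astype(np.uint8)
    N,l,s,c=cv2.connectedComponentsWithStats(k)
    for i in range(1,N):
        if s[i,4]>20: print(" knob",s[i],c[i]+[x0,y0],f(onz(d,*(c[i]+[x0,y0]),.127)))
a=cv2.resize(ims["top"][155:260,155:275],None,fx=4,fy=4,interpolation=cv2.INTER_CUBIC)
b=cv2.resize(ims["top"][150:220,350:410],None,fx=5,fy=5,interpolation=cv2.INTER_CUBIC)
H=max(a.shape[0],b.shape[0]);pad=lambda z:cv2.copyMakeBorder(z,0,H-z.shape[0],0,0,0)
cv2.imwrite("pics/c1.png",np.hstack([pad(a),pad(b)]))
a=cv2.resize(ims["scene"][165:250,290:425],None,fx=4,fy=4,interpolation=cv2.INTER_CUBIC)
b=cv2.resize(ims["scene"][230:310,130:170],None,fx=5,fy=5,interpolation=cv2.INTER_CUBIC)
H=max(a.shape[0],b.shape[0])
cv2.imwrite("pics/c2.png",np.hstack([pad(a),pad(b)]))
E
```

```text
top vial px [380.59375 182.78125] 32 -> [ 0.5952 -0.3491  0.036 ]
 dark [16 19  8  9 19] [ 0.6241 -0.3444  0.036 ]
 dark [17 44  8 14 41] [ 0.5309 -0.3364  0.036 ]
 board ((0.5238593816757202, 0.1383514553308487), (0.21984228491783142, 0.1694995015859604), 76.0025634765625)
 knob [  7   8  15  16 118] [173.54237288 200.6440678 ] [0.5589 0.2759 0.127 ]
scene vial px [148.8372093  265.34883721] 43 -> [ 0.5975 -0.3497  0.036 ]
 dark [ 10  11  20  61 232] [ 0.6346 -0.3427  0.036 ]
 board ((0.5268359780311584, 0.13715636730194092), (0.22079166769981384, 0.16969141364097595), 74.81639099121094)
 knob [  6   7  18  22 234] [408.68803419 197.29059829] [0.5652 0.2746 0.127 ]
 knob [ 4 27 11  9 58] [403.37931034 212.        ] [0.6052 0.2473 0.127 ]
 knob [ 1 40 11  5 31] [400.38709677 221.64516129] [0.6304 0.2313 0.127 ]
```

View pics/c1.png

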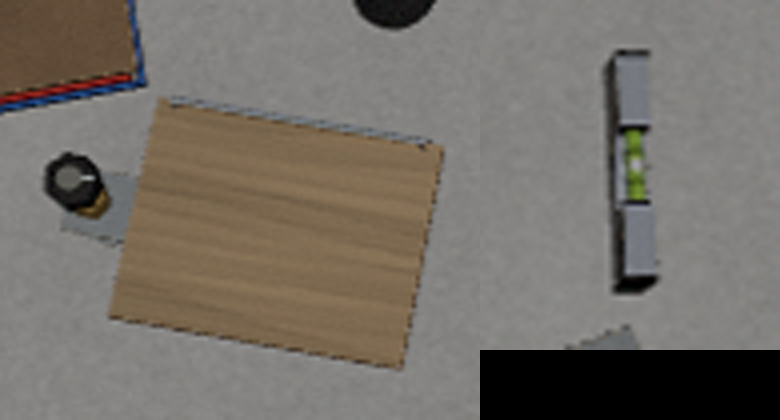

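View pics/c2.png

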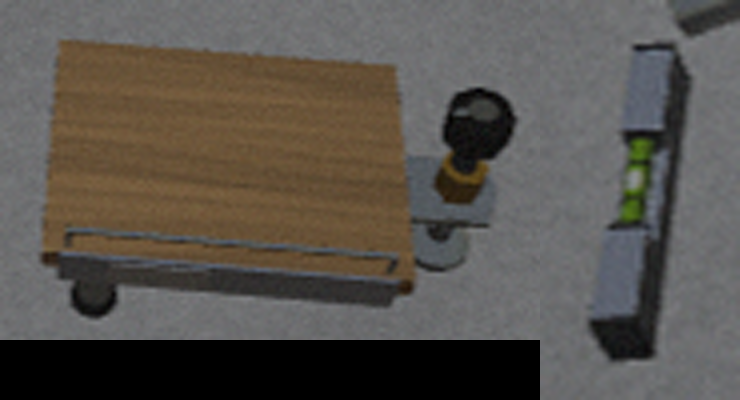

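```bash
python3 - <<'E'
from h import *
d,im=grab("top"); e,_=grab("scene")
A=onz(d,380.4,160.6,.036);B=onz(d,382,205,.036);print(A,B,A-B,np.linalg.norm(A-B),(A+B)/2,np.degrees(np.arctan2(*(A-B)[1::-1])))
A=onz(e,130+(655-540)/5,230+45/5,.036);B=onz(e,130+(620-540)/5,230+322/5,.036);print(A,B,np.linalg.norm(A-B),(A+B)/2,np.degrees(np.arctan2(*(B-A)[1::-1])))
print("cup",onz(d,252,148,.1),onz(e,329,288,.1),"glue",onz(d,283,155,.05))
E
```

```text
[ 0.6677694  -0.35744081  0.036     ] [ 0.52390568 -0.34459957  0.036     ] [ 0.14386372 -0.01284123  0.        ] 0.1444356860800193 [ 0.59583754 -0.35102019  0.036     ] -5.100686315071406
[ 0.52414698 -0.34345189  0.036     ] [ 0.67150572 -0.35218563  0.036     ] 0.1476173295989772 [ 0.59782635 -0.34781876  0.036     ] -3.3918695814297646
cup [0.71332344 0.04364426 0.1       ] [0.75199332 0.04027563 0.1       ] glue [ 0.70271799 -0.05021928  0.05      ]
```

Call:
jog_arm([
  [1, 0.06, 0.038, -0.012, 0, 0, -0.04],
  [1, 0.12, 0.076, -0.024, 0, 0, -0.08],
  [1, 0.18, 0.114, -0.036, 0, 0, -0.12],
  [1, 0.24, 0.152, -0.048, 0, 0, -0.16],
  [1, 0.3, 0.19, -0.06, 0, 0, -0.19],
])

```text
time: 0.72
position: [0.2935, -0.5382, 0.1924]
tool_rot: [3.136, 0.188, 0.0]
ft_force: [0.5, -0.7, 0.3]
grip_width: 1.001
grip_force: 0.0
```

Call:
jog_arm([
  [1, 0.06, 0.038, -0.012, 0, 0, -0.04],
  [1, 0.12, 0.076, -0.024, 0, 0, -0.08],
  [1, 0.18, 0.114, -0.036, 0, 0, -0.12],
  [1, 0.24, 0.152, -0.048, 0, 0, -0.16],
  [1, 0.3, 0.19, -0.06, 0, 0, -0.19],
])

```text
time: 1.13
position: [0.4436, -0.4432, 0.1624]
tool_rot: [3.141, 0.033, 0.0]
ft_force: [0.8, 0.5, 0.6]
grip_width: 0.997
grip_force: 0.0
```

Call:
jog_arm([
  [1, 0.06, 0.038, -0.012, 0, 0, -0.04],
  [1, 0.12, 0.076, -0.024, 0, 0, -0.08],
  [1, 0.18, 0.114, -0.036, 0, 0, -0.12],
  [1, 0.24, 0.152, -0.048, 0, 0, -0.16],
  [1, 0.31, 0.19, -0.06, 0, 0, -0.19],
])

```text
time: 1.55
position: [0.5978, -0.3488, 0.1324]
tool_rot: [3.138, -0.125, -0.001]
ft_force: [1.1, -0.8, 0.6]
grip_width: 1.001
grip_force: 0.0
```

Call:
jog_arm([
  [1, 0, 0, 0, 0, 0, 0],
  [1, 0, 0, 0, 0, 0, 0],
  [1, 0, 0, 0, 0, 0, 0],
  [1, 0, 0, 0, 0, 0, 0],
  [1, 0, 0, 0, 0, 0, 0],
])

```text
time: 1.97
position: [0.5961, -0.3512, 0.133]
tool_rot: [3.138, -0.126, -0.0]
ft_force: [0.8, -0.6, -0.7]
grip_width: 1.002
grip_force: 0.0
```

Call:
jog_arm([
  [1, 0, 0, -0.06, 0, 0, 0],
  [1, 0, 0, -0.12, 0, 0, 0],
  [1, 0, 0, -0.18, 0, 0, 0],
  [1, 0, 0, -0.22, 0, 0, 0],
  [1, 0, 0, -0.24, 0, 0, 0],
])

```text
time: 2.38
position: [0.5942, -0.3497, 0.0093]
tool_rot: [-3.138, 0.125, 0.007]
ft_force: [-1.0, 0.1, -0.2]
grip_width: 0.999
grip_force: 0.0
```

Call:
jog_arm([
  [0.6, 0, 0, 0, 0, 0, 0],
  [0, 0, 0, 0, 0, 0, 0],
  [0, 0, 0, 0, 0, 0, 0],
  [0, 0, 0, 0, 0, 0, 0],
  [0, 0, 0, 0, 0, 0, 0],
], grip_force=25)

```text
time: 2.8
position: [0.5984, -0.3499, 0.0145]
tool_rot: [3.138, -0.122, 0.004]
ft_force: [0.1, 0.2, -0.2]
grip_width: 0.704
grip_force: 0.0
```

Call:
jog_arm([
  [0, 0, 0, 0, 0, 0, 0],
  [0, 0, 0, 0, 0, 0, 0],
  [0, 0, 0, 0, 0, 0, 0],
  [0, 0, 0, 0, 0, 0, 0],
  [0, 0, 0, 0, 0, 0, 0],
])

```text
time: 3.22
position: [0.5973, -0.3492, 0.0125]
tool_rot: [3.139, -0.122, -0.0]
ft_force: [-0.7, 0.3, 0.3]
grip_width: 0.321
grip_force: 0.0
```

Call:
jog_arm([
  [0, 0, 0, 0, 0, 0, 0],
  [0, 0, 0, 0, 0, 0, 0],
  [0, 0, 0, 0, 0, 0, 0],
  [0, 0, 0, 0, 0, 0, 0],
  [0, 0, 0, 0, 0, 0, 0],
])

```text
time: 3.63
position: [0.5972, -0.3497, 0.0126]
tool_rot: [3.139, -0.122, 0.0]
ft_force: [-0.3, -2.1, -0.2]
grip_width: 0.23
grip_force: 25.0
```

Call:
jog_arm([
  [0, 0, 0, 0.06, 0, 0, 0],
  [0, 0, 0, 0.12, 0, 0, 0],
  [0, 0, 0, 0.18, 0, 0, 0],
  [0, 0, 0, 0.24, 0, 0, 0],
  [0, 0, 0, 0.3, 0, 0, 0],
])

```text
time: 4.05
position: [0.5968, -0.3479, 0.1629]
tool_rot: [-3.137, 0.121, 0.003]
ft_force: [0.1, 0.0, -2.7]
grip_width: 0.227
grip_force: 25.0
```

```bash
python3 - <<'E'
from h import *
s=ctrl.get_state();print(s["position"],s["grip_width"],s["grip_force"],s["ft_force"],s["joint_positions"].round(2))
d,im=grab("top");e,jm=grab("scene")
a=im[120:260,320:440];b=jm[130:330,80:280]
a=cv2.resize(a,None,fx=3,fy=3);b=cv2.resize(b,(420,420))
cv2.imwrite("pics/g.png",np.hstack([a,b]))
E
```

```text
[ 0.5968482  -0.34790848  0.16294385] 0.22718320544782755 24.981268330011517 [ 0.1204855   0.02224532 -2.70723518] [ 0.69  0.45 -0.28  1.4   0.13  1.3  -1.24]
```

View pics/g.png

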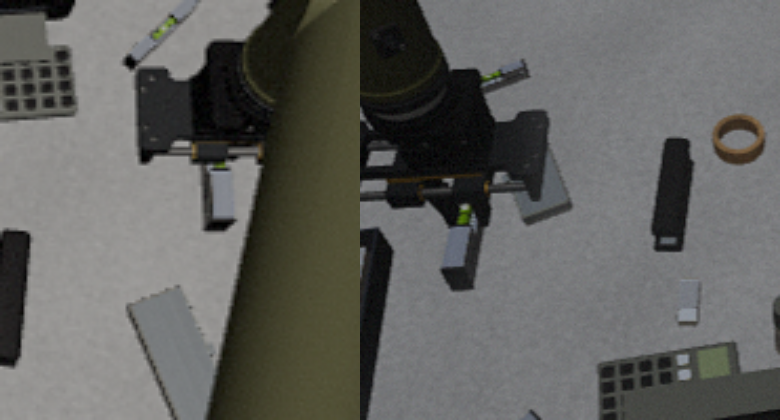

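The level is gripped and centred; the views show it hanging below the fingers at about (220,195) in the left half. Next I carry it to the shelf.

Call:
jog_arm([
  [0, -0.009, 0.065, 0, 0, 0, 0.18],
  [0, -0.019, 0.13, 0, 0, 0, 0.36],
  [0, -0.029, 0.195, 0, 0, 0, 0.54],
  [0, -0.038, 0.26, 0, 0, 0, 0.72],
  [0, -0.048, 0.325, 0, 0, 0, 0.89],
])

```text
time: 4.57
position: [0.5718, -0.1842, 0.1605]
tool_rot: [-3.079, -0.614, 0.004]
ft_force: [0.3, -0.6, -2.2]
grip_width: 0.227
grip_force: 25.0
```

Call:
jog_arm([
  [0, -0.009, 0.065, 0, 0, 0, 0.18],
  [0, -0.019, 0.13, 0, 0, 0, 0.36],
  [0, -0.029, 0.195, 0, 0, 0, 0.54],
  [0, -0.038, 0.26, 0, 0, 0, 0.72],
  [0, -0.048, 0.325, 0, 0, 0, 0.89],
])

```text
time: 4.98
position: [0.5476, -0.0221, 0.1609]
tool_rot: [-2.854, -1.308, 0.003]
ft_force: [-0.2, 0.1, -2.2]
grip_width: 0.23
grip_force: 25.0
```

Call:
jog_arm([
  [0, -0.009, 0.065, 0, 0, 0, 0.18],
  [0, -0.019, 0.13, 0, 0, 0, 0.36],
  [0, -0.029, 0.195, 0, 0, 0, 0.54],
  [0, -0.038, 0.26, 0, 0, 0, 0.72],
  [0, -0.048, 0.325, 0, 0, 0, 0.89],
])

```text
time: 5.4
position: [0.5235, 0.1399, 0.161]
tool_rot: [-2.475, -1.932, 0.003]
ft_force: [0.0, 0.3, -2.6]
grip_width: 0.232
grip_force: 25.0
```

Call:
jog_arm([
  [0, 0, 0, 0, 0, 0, 0],
  [0, 0, 0, 0, 0, 0, 0],
  [0, 0, 0, 0, 0, 0, 0],
  [0, 0, 0, 0, 0, 0, 0],
  [0, 0, 0, 0, 0, 0, 0],
])

```text
time: 5.82
position: [0.5253, 0.1367, 0.1619]
tool_rot: [-2.484, -1.923, 0.002]
ft_force: [0.6, -0.5, -1.7]
grip_width: 0.226
grip_force: 25.0
```

Call:
jog_arm([
  [0, 0, 0, -0.03, 0, 0, 0],
  [0, 0, 0, -0.06, 0, 0, 0],
  [0, 0, 0, -0.09, 0, 0, 0],
  [0, 0, 0, -0.11, 0, 0, 0],
  [0, 0, 0, -0.116, 0, 0, 0],
])

```text
time: 6.23
position: [0.5243, 0.1369, 0.1026]
tool_rot: [-2.482, -1.924, 0.005]
ft_force: [-0.1, -0.3, -2.9]
grip_width: 0.226
grip_force: 25.0
```

Call:
jog_arm([
  [0, 0, 0, -0.001, 0, 0, 0],
  [0, 0, 0, -0.002, 0, 0, 0],
  [0, 0, 0, -0.003, 0, 0, 0],
  [0, 0, 0, -0.004, 0, 0, 0],
  [0, 0, 0, -0.005, 0, 0, 0],
])

```text
time: 6.65
position: [0.5258, 0.1384, 0.1027]
tool_rot: [2.481, 1.926, 0.002]
ft_force: [0.4, -0.3, -2.9]
grip_width: 0.227
grip_force: 25.0
```

Call:
jog_arm([
  [0, 0, 0, -0.001, 0, 0, 0],
  [0, 0, 0, -0.002, 0, 0, 0],
  [0, 0, 0, -0.003, 0, 0, 0],
  [0, 0, 0, -0.003, 0, 0, 0],
  [0, 0, 0, -0.003, 0, 0, 0],
])

```text
time: 7.07
position: [0.5253, 0.1383, 0.1005]
tool_rot: [2.481, 1.927, -0.0]
ft_force: [-0.5, 0.2, -2.8]
grip_width: 0.232
grip_force: 25.0
```

Call:
jog_arm([
  [0, 0, 0, -0.001, 0, 0, 0],
  [0, 0, 0, -0.002, 0, 0, 0],
  [0, 0, 0, -0.003, 0, 0, 0],
  [0, 0, 0, -0.003, 0, 0, 0],
  [0, 0, 0, -0.003, 0, 0, 0],
])

```text
time: 7.48
position: [0.5253, 0.1383, 0.099]
tool_rot: [-2.481, -1.927, 0.0]
ft_force: [0.1, 0.1, -2.3]
grip_width: 0.223
grip_force: 25.0
```

Call:
jog_arm([
  [0, 0, 0, -0.001, 0, 0, 0],
  [0, 0, 0, -0.002, 0, 0, 0],
  [0, 0, 0, -0.002, 0, 0, 0],
  [0, 0, 0, -0.002, 0, 0, 0],
  [0, 0, 0, -0.002, 0, 0, 0],
])

```text
time: 7.9
position: [0.5253, 0.1382, 0.0981]
tool_rot: [2.481, 1.927, 0.0]
ft_force: [-0.2, -0.3, -2.0]
grip_width: 0.227
grip_force: 25.0
```

Call:
jog_arm([
  [0, 0, 0, -0.001, 0, 0, 0],
  [0, 0, 0, -0.002, 0, 0, 0],
  [0, 0, 0, -0.002, 0, 0, 0],
  [0, 0, 0, -0.002, 0, 0, 0],
  [0, 0, 0, -0.002, 0, 0, 0],
])

```text
time: 8.32
position: [0.5255, 0.1384, 0.0973]
tool_rot: [2.481, 1.927, 0.0]
ft_force: [0.5, -0.3, -1.0]
grip_width: 0.226
grip_force: 25.0
```

Call:
jog_arm([
  [0, 0, 0, -0.001, 0, 0, 0],
  [0, 0, 0, -0.001, 0, 0, 0],
  [0, 0, 0, -0.001, 0, 0, 0],
  [0, 0, 0, -0.001, 0, 0, 0],
  [0, 0, 0, -0.001, 0, 0, 0],
])

```text
time: 8.73
position: [0.5255, 0.1384, 0.0969]
tool_rot: [2.481, 1.927, 0.001]
ft_force: [-0.9, 0.4, 1.7]
grip_width: 0.227
grip_force: 25.0
```

Call:
jog_arm([
  [0.3, 0, 0, 0, 0, 0, 0],
  [0.4, 0, 0, 0, 0, 0, 0],
  [0.5, 0, 0, 0, 0, 0, 0],
  [0.6, 0, 0, 0, 0, 0, 0],
  [0.6, 0, 0, 0, 0, 0, 0],
])

```text
time: 9.15
position: [0.5253, 0.1382, 0.0965]
tool_rot: [-2.482, -1.926, 0.0]
ft_force: [-0.5, -0.2, -0.4]
grip_width: 0.517
grip_force: 0.0
```

Call:
jog_arm([
  [0.7, 0, 0, 0.03, 0, 0, 0],
  [0.7, 0, 0, 0.06, 0, 0, 0],
  [0.7, 0, 0, 0.1, 0, 0, 0],
  [0.7, 0, 0, 0.15, 0, 0, 0],
  [0.7, 0, 0, 0.2, 0, 0, 0],
])

```text
time: 9.57
position: [0.5249, 0.1382, 0.1972]
tool_rot: [-2.481, -1.927, 0.001]
ft_force: [1.1, -0.2, 0.1]
grip_width: 0.692
grip_force: 0.0
```

Call:
jog_arm([
  [1, -0.06, -0.06, 0.04, 0, 0, 0],
  [1, -0.1, -0.12, 0.08, 0, 0, 0],
  [1, -0.1, -0.18, 0.12, 0, 0, 0],
  [1, -0.1, -0.24, 0.16, 0, 0, 0],
  [1, -0.1, -0.3, 0.2, 0, 0, 0],
])

```text
time: 9.98
position: [0.4747, -0.0133, 0.2981]
tool_rot: [2.48, 1.925, 0.0]
ft_force: [0.5, 0.1, 0.0]
grip_width: 0.967
grip_force: 0.0
```

Call:
jog_arm([
  [1, 0, 0, 0, 0, 0, 0],
  [1, 0, 0, 0, 0, 0, 0],
  [1, 0, 0, 0, 0, 0, 0],
  [1, 0, 0, 0, 0, 0, 0],
  [1, 0, 0, 0, 0, 0, 0],
])

```text
time: 10.4
position: [0.4749, -0.0103, 0.2957]
tool_rot: [-2.478, -1.929, 0.001]
ft_force: [0.1, -0.1, 0.3]
grip_width: 0.998
grip_force: 0.0
```

```bash
python3 - <<'E'
from h import *
d,im=grab("top");e,jm=grab("scene")
cv2.imwrite("pics/p_top.png",im);cv2.imwrite("pics/p_scene.png",jm)
a=cv2.resize(im[165:255,160:270],(385,315),interpolation=cv2.INTER_CUBIC)
b=cv2.resize(jm[165:255,295:405],(385,315),interpolation=cv2.INTER_CUBIC)
cv2.imwrite("pics/p.png",np.hstack([a,b]))
E
```

```text
(no output)
```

View pics/p.png

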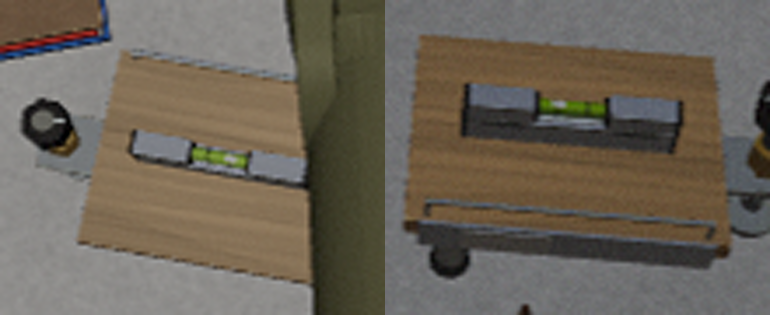

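```bash
cat >> h.py <<'E'
def strip(d,im,c,yaw=75.4,z=.121,L=.030,W=.004,st=.001):
    a=np.radians(yaw);ux=np.array([np.cos(a),np.sin(a)]);uy=np.array([-ux[1],ux[0]])
    X=np.arange(-L,L+st/2,st);Y=np.arange(-W,W+st/2,st)
    M=np.array([[proj(d,[*(np.array(c)+x*ux+y*uy),z]) for x in X] for y in Y],np.float32)
    return X,cv2.remap(im,M,None,cv2.INTER_CUBIC)
def bub(c=(.5255,.1383),names=("top","scene"),save=None):
    for n in names:
        d,im=grab(n); hsv=cv2.cvtColor(im,cv2.COLOR_BGR2HSV)
        # green centroid refine
        m=cv2.inRange(hsv,(25,90,60),(45,255,255));u0,v0=proj(d,[*c,.121]).round().astype(int)
        w=m[v0-12:v0+13,u0-16:u0+17];p=np.argwhere(w)[:,::-1]+[u0-16,v0-12]
        cc=onz(d,*p.mean(0),.121)[:2] if len(p)>15 else c
        X,s=strip(d,im,cc)
        q=s.astype(float)
        print(n,"c",np.round(cc,4),len(p))
        for nm,k in(("B",0),("G",1),("R",2)): print(nm,[int(v) for v in q[3:6,::2,k].mean(0)])
        if save: cv2.imwrite(f"pics/{save}_{n}.png",cv2.resize(s,None,fx=12,fy=12,interpolation=cv2.INTER_CUBIC))
E
python3 - <<'E'
from h import *
print(np.arange(-30,31,2).tolist())
bub(save="s1")
a=cv2.imread("pics/s1_top.png");b=cv2.imread("pics/s1_scene.png");cv2.imwrite("pics/s1.png",np.vstack([a,b]))
E
```

```text
[-30, -28, -26, -24, -22, -20, -18, -16, -14, -12, -10, -8, -6, -4, -2, 0, 2, 4, 6, 8, 10, 12, 14, 16, 18, 20, 22, 24, 26, 28, 30]
top c [0.5244 0.1395] 51
B [136, 130, 85, 32, 43, 58, 62, 94, 139, 162, 158, 157, 137, 68, 41, 54, 59, 59, 55, 45, 43, 50, 55, 56, 53, 48, 42, 64, 107, 133, 141]
G [129, 116, 87, 78, 127, 159, 149, 154, 162, 162, 157, 159, 157, 147, 143, 147, 148, 150, 141, 119, 117, 137, 149, 151, 148, 138, 83, 63, 101, 125, 132]
R [125, 115, 84, 62, 101, 129, 124, 137, 155, 162, 157, 157, 149, 124, 113, 118, 121, 123, 116, 99, 97, 111, 120, 123, 121, 111, 72, 63, 100, 122, 130]
scene c [0.5317 0.1378] 59
B [113, 80, 46, 18, 10, 7, 19, 55, 86, 114, 134, 115, 60, 16, 18, 14, 16, 6, 5, 21, 12, 6, 4, 12, 16, 11, 19, 74, 108, 116, 113]
G [98, 72, 36, 66, 105, 117, 115, 121, 117, 123, 137, 135, 123, 119, 116, 117, 116, 116, 104, 82, 83, 109, 115, 120, 115, 79, 39, 70, 97, 105, 101]
R [94, 70, 38, 49, 74, 80, 81, 98, 106, 117, 133, 127, 102, 86, 84, 84, 86, 84, 74, 59, 56, 75, 81, 85, 79, 54, 33, 65, 93, 101, 97]
```

View pics/s1.png

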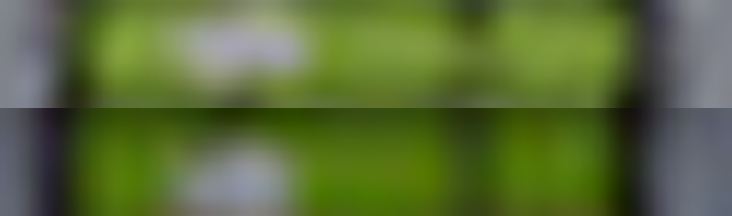

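Viewed strips: the bubble lies about 9.5 mm toward the −x end, with the visible line at about +9. So the +x end is low, which calls for about 3.3 rad clockwise.

Call:
jog_arm([
  [1, 0.011, 0.038, -0.008, 0, 0, 0.19],
  [1, 0.023, 0.076, -0.016, 0, 0, 0.38],
  [1, 0.034, 0.114, -0.024, 0, 0, 0.57],
  [1, 0.046, 0.152, -0.032, 0, 0, 0.76],
  [1, 0.057, 0.191, -0.04, 0, 0, 0.94],
])

```text
time: 11.02
position: [0.504, 0.0848, 0.2763]
tool_rot: [1.931, 2.478, 0.0]
ft_force: [-0.0, 0.4, 0.1]
grip_width: 0.998
grip_force: 0.0
```

Call:
jog_arm([
  [1, 0.011, 0.038, -0.008, 0, 0, 0.19],
  [1, 0.023, 0.076, -0.016, 0, 0, 0.38],
  [1, 0.034, 0.114, -0.024, 0, 0, 0.57],
  [1, 0.046, 0.152, -0.032, 0, 0, 0.76],
  [1, 0.057, 0.191, -0.04, 0, 0, 0.94],
])

```text
time: 11.43
position: [0.5325, 0.1802, 0.2562]
tool_rot: [-1.27, -2.874, -0.0]
ft_force: [-0.5, 0.0, -0.2]
grip_width: 0.999
grip_force: 0.0
```

Call:
jog_arm([
  [1, 0.011, 0.038, -0.008, 0, 0, 0.19],
  [1, 0.023, 0.076, -0.016, 0, 0, 0.38],
  [1, 0.034, 0.114, -0.024, 0, 0, 0.57],
  [1, 0.046, 0.152, -0.032, 0, 0, 0.76],
  [1, 0.057, 0.191, -0.04, 0, 0, 0.94],
])

```text
time: 11.85
position: [0.5611, 0.2756, 0.236]
tool_rot: [-0.532, -3.096, 0.0]
ft_force: [0.0, 0.2, -0.1]
grip_width: 0.994
grip_force: 0.0
```

Call:
jog_arm([
  [1, 0, 0, 0, 0, 0, 0.19],
  [1, 0, 0, 0, 0, 0, 0.38],
  [1, 0, 0, 0, 0, 0, 0.57],
  [1, 0, 0, 0, 0, 0, 0.76],
  [1, 0, 0, 0, 0, 0, 0.94],
])

```text
time: 12.27
position: [0.5607, 0.275, 0.2362]
tool_rot: [0.24, -3.132, -0.0]
ft_force: [0.1, 0.2, -0.6]
grip_width: 0.996
grip_force: 0.0
```

Call:
jog_arm([
  [1, 0, 0, 0, 0, 0, 0.19],
  [1, 0, 0, 0, 0, 0, 0.38],
  [1, 0, 0, 0, 0, 0, 0.57],
  [1, 0, 0, 0, 0, 0, 0.76],
  [1, 0, 0, 0, 0, 0, 0.94],
])

```text
time: 12.68
position: [0.5608, 0.2748, 0.2363]
tool_rot: [0.995, -2.979, -0.0]
ft_force: [-0.4, 0.5, 0.1]
grip_width: 1.004
grip_force: 0.0
```

```bash
python3 - <<'E'
from h import *
from scipy.spatial.transform import Rotation as R
for i in range(3):
    bub(names=("scene",)) if i else None
    s=ctrl.get_state()
    y=R.from_rotvec(s["tool_rot"]).as_matrix()[:,1];print(s["position"].round(4),np.degrees(np.arctan2(y[1],y[0])),s["joint_positions"].round(2))
E
```

```text
[0.5608 0.2748 0.2363] 126.93728901145515 [ 0.3   0.45 -1.07  1.47  0.4   1.45  1.44]
scene c [0.5316 0.1378] 59
B [117, 90, 40, 19, 15, 10, 21, 60, 94, 125, 144, 128, 70, 11, 13, 18, 18, 18, 20, 19, 14, 13, 9, 13, 19, 16, 13, 73, 118, 128, 119]
G [106, 81, 31, 66, 109, 123, 120, 126, 125, 134, 144, 143, 130, 118, 119, 121, 121, 126, 115, 86, 86, 115, 121, 124, 121, 86, 35, 66, 106, 116, 105]
R [99, 79, 35, 50, 78, 86, 87, 101, 115, 128, 138, 135, 113, 89, 84, 86, 88, 91, 82, 62, 61, 79, 85, 87, 83, 59, 24, 66, 101, 109, 101]
[0.5609 0.2748 0.2362] 127.15526103095996 [ 0.3   0.45 -1.07  1.47  0.4   1.45  1.44]
scene c [0.5317 0.1376] 61
B [118, 91, 43, 22, 11, 2, 14, 55, 88, 113, 133, 123, 71, 20, 18, 16, 18, 14, 11, 20, 19, 10, 14, 19, 16, 14, 14, 72, 116, 126, 120]
G [104, 81, 30, 62, 108, 120, 116, 126, 122, 125, 138, 144, 131, 123, 123, 122, 121, 122, 113, 88, 86, 110, 122, 126, 121, 92, 39, 66, 103, 113, 105]
R [98, 76, 37, 49, 75, 81, 81, 100, 111, 117, 133, 135, 111, 93, 87, 89, 88, 87, 80, 62, 60, 78, 86, 87, 84, 64, 31, 65, 99, 107, 99]
[0.5608 0.2748 0.2362] 126.67494426887586 [ 0.3   0.45 -1.07  1.47  0.4   1.45  1.43]
```

Call:
jog_arm([
  [1, 0, 0.004, -0.06, 0, 0, 0],
  [1, 0, 0.004, -0.12, 0, 0, 0],
  [0.9, 0, 0.004, -0.18, 0, 0, 0],
  [0.8, 0, 0.004, -0.22, 0, 0, 0],
  [0.7, 0, 0.004, -0.25, 0, 0, 0],
], grip_force=12)

```text
time: 13.2
position: [0.5599, 0.2759, 0.109]
tool_rot: [0.983, -2.981, 0.001]
ft_force: [-0.3, 0.2, 0.3]
grip_width: 0.856
grip_force: 0.0
```

Call:
jog_arm([
  [0.6, 0, 0, 0, 0, 0, 0],
  [0.4, 0, 0, 0, 0, 0, 0],
  [0.3, 0, 0, 0, 0, 0, 0],
  [0.3, 0, 0, 0, 0, 0, 0],
  [0.3, 0, 0, 0, 0, 0, 0],
])

```text
time: 13.62
position: [0.5616, 0.2773, 0.1132]
tool_rot: [-0.986, 2.98, 0.0]
ft_force: [-0.6, -0.4, 1.0]
grip_width: 0.478
grip_force: 0.0
```

Call:
jog_arm([
  [0.3, 0, 0, 0, 0, 0, 0],
  [0.3, 0, 0, 0, 0, 0, 0],
  [0.3, 0, 0, 0, 0, 0, 0],
  [0.3, 0, 0, 0, 0, 0, 0],
  [0.3, 0, 0, 0, 0, 0, 0],
])

```text
time: 14.03
position: [0.5613, 0.2778, 0.113]
tool_rot: [-0.987, 2.98, 0.001]
ft_force: [-1.0, 0.6, 4.6]
grip_width: 0.454
grip_force: 12.0
```

Call:
jog_arm([
  [0.3, 0, 0, 0, 0, 0, -0.19],
  [0.3, 0, 0, 0, 0, 0, -0.38],
  [0.3, 0, 0, 0, 0, 0, -0.57],
  [0.3, 0, 0, 0, 0, 0, -0.76],
  [0.3, 0, 0, 0, 0, 0, -0.95],
])

```text
time: 14.45
position: [0.5617, 0.2769, 0.113]
tool_rot: [-0.215, 3.132, -0.0]
ft_force: [-0.6, -0.8, 6.1]
grip_width: 0.452
grip_force: 12.0
```

Call:
jog_arm([
  [0.3, 0, 0, 0, 0, 0, -0.19],
  [0.3, 0, 0, 0, 0, 0, -0.38],
  [0.3, 0, 0, 0, 0, 0, -0.57],
  [0.3, 0, 0, 0, 0, 0, -0.76],
  [0.3, 0, 0, 0, 0, 0, -0.95],
])

```text
time: 14.87
position: [0.5616, 0.2759, 0.113]
tool_rot: [0.563, 3.089, -0.002]
ft_force: [-1.6, -2.6, 7.6]
grip_width: 0.455
grip_force: 12.0
```

Call:
jog_arm([
  [0.3, 0, 0, 0, 0, 0, -0.19],
  [0.3, 0, 0, 0, 0, 0, -0.38],
  [0.3, 0, 0, 0, 0, 0, -0.57],
  [0.3, 0, 0, 0, 0, 0, -0.76],
  [0.3, 0, 0, 0, 0, 0, -0.95],
])

```text
time: 15.28
position: [0.561, 0.2752, 0.113]
tool_rot: [1.306, 2.855, -0.004]
ft_force: [-3.4, -4.0, 9.4]
grip_width: 0.457
grip_force: 12.0
```

```bash
python3 - <<'E'
from h import *
bub(save="s2")
s=ctrl.get_state();print(s["position"].round(4),s["joint_positions"].round(2),s["ft_force"].round(1),s["torque"].round(2))
E
```

```text
top c [0.5188 0.1468] 63
B [103, 146, 150, 152, 152, 141, 133, 131, 140, 148, 150, 159, 146, 132, 134, 127, 130, 135, 143, 146, 138, 113, 59, 22, 56, 96, 109, 79, 39, 15, 18]
G [94, 134, 137, 141, 146, 136, 129, 127, 133, 136, 136, 150, 141, 129, 131, 124, 123, 125, 130, 136, 134, 111, 59, 23, 54, 93, 108, 80, 47, 30, 34]
R [93, 132, 134, 138, 141, 131, 125, 124, 129, 134, 135, 147, 137, 126, 127, 122, 121, 124, 129, 134, 132, 108, 58, 25, 55, 92, 105, 78, 47, 31, 34]
scene c [0.5313 0.1372] 61
B [135, 106, 40, 13, 18, 13, 12, 7, 26, 75, 125, 138, 108, 68, 24, 11, 16, 21, 21, 22, 21, 10, 10, 15, 8, 19, 4, 54, 115, 131, 121]
G [116, 86, 43, 65, 113, 124, 118, 119, 104, 105, 132, 152, 138, 130, 123, 123, 126, 124, 108, 91, 103, 115, 120, 121, 115, 94, 28, 45, 96, 114, 110]
R [111, 83, 38, 46, 80, 86, 83, 83, 74, 90, 127, 148, 129, 109, 91, 87, 91, 92, 79, 65, 74, 80, 83, 86, 79, 66, 23, 43, 92, 109, 102]
[0.5611 0.2752 0.113 ] [ 0.07  0.44 -0.72  1.63  0.31  1.2  -0.01] [-3.6 -4.   9.5] [-0.77  0.48  0.  ]
```

Call:
jog_arm([
  [0.3, -0.001, -0.001, 0.002, 0, 0, -0.19],
  [0.3, -0.001, -0.001, 0.002, 0, 0, -0.38],
  [0.3, -0.001, -0.001, 0.002, 0, 0, -0.57],
  [0.3, -0.001, -0.001, 0.002, 0, 0, -0.76],
  [0.3, -0.001, -0.001, 0.002, 0, 0, -0.95],
])

```text
time: 15.8
position: [0.5602, 0.2747, 0.113]
tool_rot: [1.969, 2.446, -0.004]
ft_force: [-2.7, -3.5, 4.6]
grip_width: 0.451
grip_force: 12.0
```

Call:
jog_arm([
  [0.3, 0, 0, 0, 0, 0, -0.19],
  [0.3, 0, 0, 0, 0, 0, -0.38],
  [0.3, 0, 0, 0, 0, 0, -0.57],
  [0.3, 0, 0, 0, 0, 0, -0.76],
  [0.3, 0, 0, 0, 0, 0, -0.95],
])

```text
time: 16.22
position: [0.5592, 0.2748, 0.113]
tool_rot: [2.51, 1.887, -0.006]
ft_force: [-4.1, -3.1, 5.5]
grip_width: 0.453
grip_force: 12.0
```

Call:
jog_arm([
  [0.3, -0.001, -0.001, 0.001, 0, 0, -0.19],
  [0.3, -0.001, -0.001, 0.001, 0, 0, -0.38],
  [0.3, -0.001, -0.001, 0.001, 0, 0, -0.57],
  [0.3, -0.001, -0.001, 0.001, 0, 0, -0.76],
  [0.3, -0.001, -0.001, 0.001, 0, 0, -0.95],
])

```text
time: 16.63
position: [0.5584, 0.2752, 0.1131]
tool_rot: [2.898, 1.212, -0.005]
ft_force: [-3.6, -1.1, 2.8]
grip_width: 0.457
grip_force: 12.0
```

Call:
jog_arm([
  [0.3, 0, 0, 0, 0, 0, 0],
  [0.3, 0, 0, 0, 0, 0, 0],
  [0.3, 0, 0, 0, 0, 0, 0],
  [0.3, 0, 0, 0, 0, 0, 0],
  [0.3, 0, 0, 0, 0, 0, 0],
])

```text
time: 17.05
position: [0.5585, 0.2752, 0.113]
tool_rot: [2.893, 1.223, -0.005]
ft_force: [-5.8, -2.3, 3.7]
grip_width: 0.454
grip_force: 12.0
```

Call:
jog_arm([
  [0.3, 0, 0, 0, 0, 0, 0],
  [0.3, 0, 0, 0, 0, 0, 0],
  [0.3, 0, 0, 0, 0, 0, 0],
  [0.3, 0, 0, 0, 0, 0, 0],
  [0.3, 0, 0, 0, 0, 0, 0],
])

```text
time: 17.47
position: [0.5584, 0.2752, 0.113]
tool_rot: [2.893, 1.223, -0.005]
ft_force: [-5.3, -2.0, 3.7]
grip_width: 0.455
grip_force: 12.0
```

Call:
jog_arm([
  [0.3, 0, 0, 0, 0, 0, 0],
  [0.3, 0, 0, 0, 0, 0, 0],
  [0.3, 0, 0, 0, 0, 0, 0],
  [0.3, 0, 0, 0, 0, 0, 0],
  [0.3, 0, 0, 0, 0, 0, 0],
])

```text
time: 17.88
position: [0.5584, 0.2752, 0.113]
tool_rot: [2.893, 1.223, -0.005]
ft_force: [-5.2, -2.5, 3.6]
grip_width: 0.451
grip_force: 12.0
```

```bash
python3 - <<'E'
from h import *
bub(save="s3")
s=ctrl.get_state();print(s["position"].round(4),s["joint_positions"].round(2),s["ft_force"].round(1),s["torque"].round(2))
E
```

```text
top c [0.5241 0.1369] 50
B [141, 147, 99, 29, 40, 57, 59, 58, 55, 48, 38, 64, 119, 167, 187, 182, 176, 108, 56, 59, 49, 49, 58, 61, 60, 57, 43, 50, 85, 131, 150]
G [132, 131, 98, 66, 112, 151, 154, 154, 147, 132, 111, 131, 165, 168, 173, 172, 169, 160, 153, 148, 120, 121, 153, 157, 154, 148, 130, 90, 71, 119, 142]
R [129, 129, 94, 56, 91, 124, 127, 126, 120, 109, 90, 110, 149, 166, 174, 171, 167, 145, 127, 122, 100, 101, 124, 127, 126, 121, 105, 78, 72, 117, 139]
scene c [0.5305 0.1352] 60
B [118, 110, 77, 29, 9, 15, 13, 17, 16, 17, 9, 19, 62, 105, 124, 122, 86, 36, 9, 21, 20, 14, 17, 19, 9, 12, 15, 25, 64, 109, 125]
G [105, 100, 59, 47, 80, 115, 119, 121, 123, 99, 79, 96, 131, 140, 141, 141, 132, 122, 118, 95, 91, 110, 121, 118, 116, 109, 72, 34, 54, 97, 110]
R [99, 96, 61, 43, 58, 81, 85, 83, 86, 71, 54, 68, 106, 131, 134, 134, 117, 95, 84, 71, 66, 79, 88, 85, 80, 77, 53, 33, 55, 91, 103]
[0.5584 0.2752 0.113 ] [-0.12  0.38 -0.47  1.64  0.18  1.17 -1.4 ] [-6.3 -1.9  4.9] [-0.48  1.13 -0.03]
```

Bubble about −1.3 mm, so about 25° more clockwise, then release and check.

Call:
jog_arm([
  [0.3, -0.001, 0, 0, 0, 0, -0.17],
  [0.3, -0.001, 0, 0, 0, 0, -0.34],
  [0.3, -0.001, 0, 0, 0, 0, -0.5],
  [0.3, -0.001, 0, 0, 0, 0, -0.66],
  [0.3, -0.001, 0, 0, 0, 0, -0.82],
])

```text
time: 18.4
position: [0.558, 0.2759, 0.113]
tool_rot: [3.088, 0.574, -0.004]
ft_force: [-4.4, -0.8, 4.2]
grip_width: 0.455
grip_force: 12.0
```

Call:
jog_arm([
  [0.3, 0, 0, 0, 0, 0, 0],
  [0.3, 0, 0, 0, 0, 0, 0],
  [0.6, 0, 0, 0, 0, 0, 0],
  [0.8, 0, 0, 0, 0, 0, 0],
  [0.8, 0, 0, 0, 0, 0, 0],
])

```text
time: 18.82
position: [0.5601, 0.2756, 0.113]
tool_rot: [3.088, 0.576, 0.002]
ft_force: [0.3, -0.3, 0.2]
grip_width: 0.601
grip_force: 0.0
```

Call:
jog_arm([
  [0.8, 0, 0, 0, 0, 0, 0],
  [0.8, 0, 0, 0.03, 0, 0, 0],
  [0.8, 0, 0, 0.06, 0, 0, 0],
  [0.8, 0, 0, 0.09, 0, 0, 0],
  [0.8, 0, 0, 0.12, 0, 0, 0],
])

```text
time: 19.23
position: [0.5597, 0.2756, 0.1737]
tool_rot: [3.088, 0.575, 0.001]
ft_force: [-0.5, 0.2, -0.5]
grip_width: 0.794
grip_force: 0.0
```

Call:
jog_arm([
  [0.4, 0, 0, 0, 0, 0, 0],
  [0.4, 0, 0, 0, 0, 0, 0],
  [0.4, 0, 0, 0, 0, 0, 0],
  [0, 0, 0, 0, 0, 0, 0],
  [0, 0, 0, 0, 0, 0, 0],
])

```text
time: 19.65
position: [0.5588, 0.2754, 0.1718]
tool_rot: [3.088, 0.574, -0.003]
ft_force: [-0.2, 0.7, 0.3]
grip_width: 0.507
grip_force: 0.0
```

Call:
jog_arm([
  [0, 0, 0, 0, 0, 0, 0],
  [0, 0, 0, 0, 0, 0, 0],
  [0, 0, 0, 0, 0, 0, 0],
  [0, 0, 0, 0, 0, 0, 0],
  [0, 0, 0, 0, 0, 0, 0],
])

```text
time: 20.07
position: [0.5593, 0.2758, 0.173]
tool_rot: [3.089, 0.574, -0.0]
ft_force: [0.4, -0.9, -0.5]
grip_width: 0.125
grip_force: 0.0
```

```bash
python3 - <<'E'
from h import *
bub(save="s4"); 
s=ctrl.get_state();print(s["position"].round(4),s["joint_positions"].round(2),s["ft_force"].round(1),s["torque"].round(2),s["tool_rot"])
E
```

```text
top c [0.5239 0.1366] 49
B [143, 149, 112, 39, 38, 57, 60, 58, 53, 50, 42, 55, 91, 139, 174, 179, 178, 149, 105, 60, 39, 45, 57, 59, 57, 56, 34, 39, 81, 128, 150]
G [135, 134, 108, 68, 105, 149, 154, 154, 146, 135, 112, 127, 160, 166, 171, 170, 170, 167, 160, 146, 117, 116, 150, 156, 152, 148, 112, 73, 73, 116, 141]
R [132, 131, 103, 62, 87, 122, 126, 125, 120, 111, 93, 106, 139, 156, 170, 171, 169, 162, 146, 121, 94, 95, 122, 128, 124, 120, 89, 64, 74, 114, 139]
scene c [0.5298 0.134 ] 60
B [121, 119, 99, 58, 20, 18, 19, 16, 15, 19, 20, 18, 16, 43, 97, 129, 134, 109, 50, 14, 15, 19, 20, 15, 15, 17, 17, 22, 53, 95, 122]
G [108, 106, 88, 53, 77, 116, 127, 121, 121, 123, 97, 88, 108, 128, 134, 146, 143, 136, 130, 110, 87, 94, 122, 121, 122, 119, 95, 57, 50, 85, 107]
R [100, 98, 87, 54, 60, 83, 91, 87, 88, 87, 71, 61, 73, 98, 122, 140, 141, 130, 104, 79, 66, 68, 87, 85, 86, 86, 70, 44, 53, 81, 99]
[0.5594 0.2758 0.1731] [-0.17  0.32 -0.41  1.58  0.13  1.27 -1.8 ] [-0.2 -0.3  0.9] [ 0.   -0.03 -0.03] [3.08868563e+00 5.73790131e-01 8.40243870e-05]
```

Both views put the bubble within about 0.3 mm of the middle. Next I press with closed fingers on the solid part beside the vial, so the bubble stays visible.

Call:
jog_arm([
  [0, -0.005, -0.019, 0, 0, 0, 0.18],
  [0, -0.009, -0.038, 0, 0, 0, 0.36],
  [0, -0.014, -0.057, 0, 0, 0, 0.54],
  [0, -0.018, -0.076, 0, 0, 0, 0.72],
  [0, -0.023, -0.095, 0, 0, 0, 0.905],
])

```text
time: 20.58
position: [0.5478, 0.2278, 0.1731]
tool_rot: [2.865, 1.29, 0.0]
ft_force: [0.7, 0.6, 0.0]
grip_width: 0.005
grip_force: 0.0
```

Call:
jog_arm([
  [0, -0.005, -0.019, 0, 0, 0, 0.18],
  [0, -0.009, -0.038, 0, 0, 0, 0.36],
  [0, -0.014, -0.057, 0, 0, 0, 0.54],
  [0, -0.018, -0.076, 0, 0, 0, 0.72],
  [0, -0.023, -0.095, 0, 0, 0, 0.905],
])

```text
time: 21.0
position: [0.5363, 0.1803, 0.1732]
tool_rot: [2.482, 1.926, 0.0]
ft_force: [-1.0, -0.1, -0.2]
grip_width: 0.008
grip_force: 0.0
```

Call:
jog_arm([
  [0, 0, 0, 0, 0, 0, 0],
  [0, 0, 0, -0.02, 0, 0, 0],
  [0, 0, 0, -0.04, 0, 0, 0],
  [0, 0, 0, -0.06, 0, 0, 0],
  [0, 0, 0, -0.08, 0, 0, 0],
])

```text
time: 21.42
position: [0.5357, 0.1814, 0.1314]
tool_rot: [-2.486, -1.92, 0.002]
ft_force: [0.2, -0.2, 0.4]
grip_width: 0.002
grip_force: 0.0
```

```bash
python3 - <<'E'
from h import *
bub(save="s5")
s=ctrl.get_state();print(s["position"].round(4),s["joint_positions"].round(2),s["ft_force"].round(1),s["tool_rot"].round(3),s["grip_width"])
d,im=grab("top");e,jm=grab("scene")
a=cv2.resize(im[165:255,160:270],(385,315),interpolation=cv2.INTER_CUBIC)
b=cv2.resize(jm[165:255,295:405],(385,315),interpolation=cv2.INTER_CUBIC)
cv2.imwrite("pics/q.png",np.hstack([a,b]))
E
```

```text
top c [0.5219 0.1607] 107
B [18, 25, 29, 32, 32, 32, 31, 34, 35, 34, 33, 38, 41, 41, 41, 41, 41, 42, 43, 44, 42, 43, 43, 44, 44, 44, 45, 44, 45, 47, 49]
G [29, 38, 42, 46, 47, 48, 49, 52, 53, 53, 54, 57, 59, 60, 60, 60, 60, 62, 64, 67, 65, 65, 64, 64, 64, 65, 67, 67, 67, 69, 71]
R [33, 41, 45, 47, 48, 49, 51, 54, 54, 54, 55, 57, 60, 62, 60, 61, 62, 62, 64, 67, 65, 66, 66, 65, 67, 68, 67, 67, 69, 70, 72]
scene c [0.5298 0.1343] 59
B [125, 122, 95, 51, 20, 11, 16, 19, 14, 9, 15, 19, 17, 51, 102, 135, 139, 109, 39, 7, 17, 25, 18, 16, 16, 13, 13, 16, 12, 10, 18]
G [111, 108, 80, 54, 87, 121, 129, 124, 123, 117, 91, 91, 113, 129, 137, 146, 147, 141, 130, 104, 89, 104, 125, 126, 127, 114, 80, 38, 11, 13, 19]
R [105, 103, 82, 54, 63, 85, 95, 90, 85, 82, 67, 65, 79, 101, 124, 141, 144, 130, 102, 73, 64, 77, 89, 90, 90, 82, 57, 29, 13, 15, 21]
[0.5345 0.1807 0.1302] [ 0.06  0.24 -0.49  1.77  0.12  1.17 -0.72] [-0.3 -0.2 -0.9] [-2.485 -1.919  0.007] 0.0047566062600109555
```

View pics/q.png

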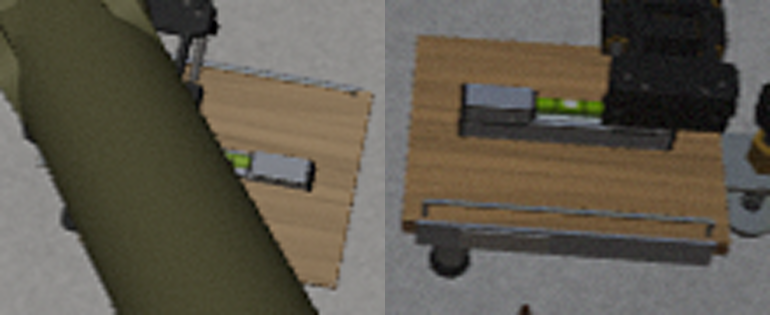

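The scene view shows the vial fully, at about (570,105) in the picture, with the bubble between the lines. The fingers sit over the solid end. Now I lower gently.

Call:
jog_arm([
  [0, 0, 0, -0.005, 0, 0, 0],
  [0, 0, 0, -0.01, 0, 0, 0],
  [0, 0, 0, -0.015, 0, 0, 0],
  [0, 0, 0, -0.018, 0, 0, 0],
  [0, 0, 0, -0.02, 0, 0, 0],
])

```text
time: 22.03
position: [0.5363, 0.1807, 0.1229]
tool_rot: [2.486, 1.92, -0.0]
ft_force: [-0.1, -1.1, 0.7]
grip_width: 0.006
grip_force: 0.0
```

Call:
jog_arm([
  [0, 0, 0, -0.001, 0, 0, 0],
  [0, 0, 0, -0.002, 0, 0, 0],
  [0, 0, 0, -0.003, 0, 0, 0],
  [0, 0, 0, -0.003, 0, 0, 0],
  [0, 0, 0, -0.003, 0, 0, 0],
])

```text
time: 22.45
position: [0.5364, 0.1808, 0.1216]
tool_rot: [2.486, 1.92, 0.0]
ft_force: [-0.0, -0.6, -0.2]
grip_width: 0.005
grip_force: 0.0
```

Call:
jog_arm([
  [0, 0, 0, -0.001, 0, 0, 0],
  [0, 0, 0, -0.002, 0, 0, 0],
  [0, 0, 0, -0.002, 0, 0, 0],
  [0, 0, 0, -0.002, 0, 0, 0],
  [0, 0, 0, -0.002, 0, 0, 0],
])

```text
time: 22.87
position: [0.5365, 0.1808, 0.1215]
tool_rot: [2.486, 1.92, 0.0]
ft_force: [-1.6, -0.4, 5.5]
grip_width: 0.006
grip_force: 2.6
```

Call:
jog_arm([
  [0, 0, 0, -0.0005, 0, 0, 0],
  [0, 0, 0, -0.001, 0, 0, 0],
  [0, 0, 0, -0.0014, 0, 0, 0],
  [0, 0, 0, -0.0014, 0, 0, 0],
  [0, 0, 0, -0.0014, 0, 0, 0],
])

```text
time: 23.28
position: [0.5366, 0.1808, 0.1215]
tool_rot: [2.486, 1.92, 0.001]
ft_force: [-3.0, -1.9, 8.2]
grip_width: 0.004
grip_force: 4.4
```

Call:
jog_arm([
  [0, 0, 0, 0, 0, 0, 0],
  [0, 0, 0, 0, 0, 0, 0],
  [0, 0, 0, 0, 0, 0, 0],
  [0, 0, 0, 0, 0, 0, 0],
  [0, 0, 0, 0, 0, 0, 0],
])

```text
time: 23.7
position: [0.5366, 0.1808, 0.1215]
tool_rot: [2.486, 1.919, 0.001]
ft_force: [-3.6, -1.3, 8.6]
grip_width: 0.004
grip_force: 4.4
```

Call:
jog_arm([
  [0, 0, 0, 0, 0, 0, 0],
  [0, 0, 0, 0, 0, 0, 0],
  [0, 0, 0, 0, 0, 0, 0],
  [0, 0, 0, 0, 0, 0, 0],
  [0, 0, 0, 0, 0, 0, 0],
])

```text
time: 24.12
position: [0.5366, 0.1808, 0.1215]
tool_rot: [2.486, 1.919, 0.001]
ft_force: [-2.4, -0.3, 8.3]
grip_width: 0.005
grip_force: 4.4
```

Call:
jog_arm([
  [0, 0, 0, 0, 0, 0, 0],
  [0, 0, 0, 0, 0, 0, 0],
  [0, 0, 0, 0, 0, 0, 0],
  [0, 0, 0, 0, 0, 0, 0],
  [0, 0, 0, 0, 0, 0, 0],
])

```text
time: 24.53
position: [0.5366, 0.1808, 0.1215]
tool_rot: [2.486, 1.919, 0.001]
ft_force: [-3.0, -0.7, 9.5]
grip_width: 0.005
grip_force: 4.4
```

```bash
python3 - <<'E'
from h import *
bub(names=("scene",))
s=ctrl.get_state();print(s["position"].round(4),s["ft_force"].round(1),s["torque"].round(2))
E
```

```text
scene c [0.5299 0.1338] 59
B [125, 124, 101, 57, 17, 16, 19, 17, 15, 10, 22, 11, 20, 59, 97, 121, 135, 115, 54, 13, 20, 21, 14, 13, 13, 13, 14, 13, 10, 18, 19]
G [109, 111, 91, 49, 73, 116, 129, 122, 124, 123, 100, 88, 106, 130, 138, 145, 147, 143, 132, 111, 92, 100, 118, 121, 123, 121, 99, 55, 10, 18, 21]
R [104, 104, 89, 52, 55, 82, 94, 88, 87, 86, 73, 61, 77, 106, 125, 136, 140, 129, 106, 80, 67, 75, 85, 86, 88, 86, 71, 39, 12, 17, 21]
[0.5366 0.1808 0.1215] [-3.4 -1.   7.8] [-0.36  0.59  0.04]
```

Call:
jog_arm([
  [0, -0.0004, 0, -0.0002, 0, 0, 0],
  [0, -0.0008, -0.0003, -0.0005, 0, 0, 0],
  [0, -0.001, -0.0003, -0.0005, 0, 0, 0],
  [0, -0.001, -0.0003, -0.0005, 0, 0, 0],
  [0, -0.001, -0.0003, -0.0005, 0, 0, 0],
])

```text
time: 25.0
position: [0.5365, 0.1808, 0.1215]
tool_rot: [2.486, 1.919, 0.002]
ft_force: [-2.5, -1.4, 9.0]
grip_width: 0.005
grip_force: 4.5
```

Call:
jog_arm([
  [0, 0, 0, 0, 0, 0, 0],
  [0, 0, 0, 0, 0, 0, 0],
  [0, 0, 0, 0, 0, 0, 0],
  [0, 0, 0, 0, 0, 0, 0],
  [0, 0, 0, 0, 0, 0, 0],
])

```text
time: 25.42
position: [0.5365, 0.1808, 0.1215]
tool_rot: [2.486, 1.919, 0.002]
ft_force: [-3.0, -1.8, 8.0]
grip_width: 0.005
grip_force: 4.5
```

Call:
jog_arm([
  [0, 0, 0, 0, 0, 0, 0],
  [0, 0, 0, 0, 0, 0, 0],
  [0, 0, 0, 0, 0, 0, 0],
  [0, 0, 0, 0, 0, 0, 0],
  [0, 0, 0, 0, 0, 0, 0],
])

```text
time: 25.83
position: [0.5365, 0.1808, 0.1215]
tool_rot: [2.486, 1.919, 0.002]
ft_force: [-2.7, -1.4, 9.0]
grip_width: 0.008
grip_force: 4.5
```

```bash
python3 - <<'E'
from h import *
F=[]
for i in range(3):
    bub(names=("scene",)) if i==2 else grab("scene")
    F.append(ctrl.get_state()["ft_force"])
print(np.mean(F,0).round(1))
E
```

```text
scene c [0.5301 0.1345] 61
B [125, 122, 90, 44, 17, 13, 12, 14, 17, 19, 19, 10, 22, 63, 105, 131, 130, 94, 32, 16, 18, 17, 17, 16, 16, 15, 16, 17, 16, 19, 16]
G [108, 109, 75, 54, 95, 122, 123, 124, 128, 118, 92, 86, 117, 133, 140, 148, 144, 133, 129, 104, 89, 105, 127, 122, 124, 117, 85, 38, 10, 16, 15]
R [105, 106, 77, 51, 68, 89, 88, 89, 91, 84, 67, 61, 84, 108, 129, 142, 139, 119, 100, 75, 64, 76, 91, 87, 88, 83, 62, 32, 15, 20, 16]
[-2.6 -1.8  9.4]
```

```bash
python3 -c "
from bench import ctrl
print(ctrl.close_job())"
```

```text
the job is handed in; nothing more can be done
None
```

The job is handed in: the level lies on the middle of the shelf, the bubble was midway between the lines to within about half a millimetre in the last images, and the arm is still pressing down with about 9 N (plus roughly 3 N sideways).

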